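Level the platelet agitator with a tapped-in wedge

ROBOT

A 6-joint arm with a two-finger parallel gripper is mounted at the origin on the work surface. World frame = base frame: x ahead of the robot, y to its left, z up, the work surface at z = 0. Lengths are in mm, angles in rad, forces in N, time in s.
With the tool pointing down it reaches from about 275 to 750 mm from the base axis. Payload 10.2 kg.
Tool frame: the origin (TCP) lies at the very end of the fingers, on their centre line; the grasp point (between the pads) lies 19 mm behind it; z points along the fingers, y is the direction in which the jaws open and shut (so a half turn about z gives the same grasp; the last joint's range is limited). The gripper opens to 88 mm and grips with 3 to 60 N. Pads are 18 mm wide; open, the fingers measure 123 mm over their backs; the gripper's body (75 mm by 187 mm) begins 45 mm behind the grasp point.
Start: joints at [1.095, 0.313, 1.498, -0, 1.331, -0.223], TCP at [131.324, 508.316, 238.72] pointing down, gripper open.
Joint ranges: [-2.94, 2.94], [-0.97, 2.17], [0.19, 2.56], [-1.23, 4.37], [0.02, 3.11], [-2.88, 2.88]. Speed limits (rad/s): [2.39, 2.39, 3.01, 3.14, 3.14, 3.14].

INTERFACE

Orientations are given as a unit quaternion [w, x, y, z].
In Python, from plant import env gives the robot as it stands.
- The arm moves only by the tool step_arm, never from a script. Its argument "moves" is a list of rows, each an object with "fingers": the closure, from -1 (fully open) to 1 (shut); "travel": the shift along the tool's x, y, z in mm, a list of three; "roll": the turn about the tool's z in degrees. A call has 1 to 8 rows; each row is the pose to reach, as a shift and turn from the pose measured when the call began, along the tool's axes at that moment; what a row does not reach only later rows make up. A row lasts 1/12 s, in which the tool goes at most 41.7 mm and 7.16 degrees, less where a joint would pass 70% of its speed; a pose out of reach is approached as far as the arm can. A call with a gripper value outside its range is refused whole. The fingers move at their own pace and stop on an object; the grip force is fixed at half the most. Time passes only in rows, so rows that repeat a pose let the fingers close. It gives the time, the measured TCP pose, the force and the opening at its end, in the units of the state.
- env.get_obs(): the state, without advancing time (a new reading comes with each control period).
- env.grab_frame(name): name is "side" or "top"; returns a dict with "color" (420x560x3 uint8, blue, green, red), "K" (3x3 intrinsics, pixels), "world_from_camera" (4x4, takes a point from camera to world coordinates). Camera axes: x right, y down, z forward; pixel columns grow to the right and rows downward; lengths in mm; the calibration is good to about 2 mm. A picture is of the moment at which its call begins. There is no depth.
- env.close_job(): hands the job in, once; it reports no verdict.
The state is a dict: "t": time; "q": joint angles; "joint_vel": joint speeds; "tau": joint torques, N m; "eef_pos": TCP position; "orientation": TCP orientation; "ft_force": force on the tool from outside, world axes, zero at the start; "ft_torque": the same for the moment, N m; "finger_gap": finger opening in mm.
Only numpy, scipy, OpenCV 4.12 (cv2) and the standard library are available. Lean on these libraries where they do the work, as an engineer would, in place of code of your own. Each camera call takes 0.05 s, during which the arm holds its last target. There are 200 camera calls.

TASK

The platelet agitator rocks because one foot hangs clear of the bench: of the two feet on the side facing the middle of the bench, the one farther from the robot. Slide the white plastic wedge by hand, thin end first and square to the machine's side, a little way under the middle of that foot, then take the rubber mallet and tap the wedge's thick end gently until it stops moving forward and sits snug. Do not jack up or shove the machine or disturb anything else, and lay the mallet back down on the bench clear of the wedge and the machine.

Things in the scene. Friction and masses are not known exactly. Their poses are not given: they have to be found in the camera images.
- agitator: 10 kg machine, white housing 300 x 260 mm (own x, y), 45 to 140 mm above the bench, trays above to 250 mm, spirit level on top. Origin: its centre at bench level. Steel lugs on the own +-y sides, 50 mm wide, 50 mm out, 49 mm high, carry four feet with axes at x +-110, y +-155 and stems up to 70 mm high. Three stand; the one at (110, -155), point foot, hangs. Side loads under 40 N do not shift it.
- foot (a point): On the axis of the hanging foot at bench level, fixed to the machine, axes as the machine's. Round rubber pad, 44 mm across, giving 1 mm in 25 N; its flat underside is 6 to 13 mm above the bench, how high is not measured and differs each time. The wedge goes in along +y here. Some 30 N of push on the wedge begins to lift this corner: too much.
- wedge: White plastic wedge, ribbed taper, 120 x 40 mm, 60 g, flat on the bench. Origin: centre of underside; own x points to the thin end. Height 3 mm at x = +60, rising 1 in 6 to 18 mm at x = -30, level to the thick end at x = -60. Grip it across the width at the thick end. With about 5 N of push it has just met the foot; under taps of 10 to 18 N it soon stops, snug, and friction keeps it there.
- wedge_tip (a point): Middle of the wedge's thin edge at its underside, axes as the wedge's.
- mallet: Rubber mallet, 0.3 kg, lying on its side. Origin: centre of the head, 17 mm above the bench; black head 34 mm in diameter, 72 mm long along own y, flat faces at y = +-36. Handle 20 mm wide (y), 24 mm high, towards own -x up to 187 mm from the origin. It balances some 30 mm from the head's axis; grip it from above across the handle about 45 mm from the origin.
- tube_rack: White rack of capped sample tubes, 75 x 160 x 90 mm, bystander. Origin: centre of its underside.
- spray_bottle: White disinfectant bottle with grey cap, 60 mm in diameter, 160 mm high, bystander. Origin: centre of its underside.
- tray: Shallow steel instrument tray, 90 x 170 x 22 mm, bystander. Origin: centre of its underside.
- spirit_level: Aluminium spirit level, 200 x 18 x 48 mm, standing on the machine's top tray, bystander. Origin: centre of its underside.
Things that resemble listed ones, but are neither listed nor needed, are in the scene too. There is more than one size of the mallet; the one meant has the size given above.

How it is judged (in metres and radians):
On the way, in this order (a step that is already met when the one before it is completed fails the run):
1. the wedge's thin end is started by the fingers squarely under the hanging foot: its tip at least 10 mm inside the pad's rim, within 12 mm of the foot's middle line (y of wedge_tip in the frame of foot above -0.012 m and x of wedge_tip in the frame of foot between -0.012 and 0.012 m and height (world z) of wedge below 0.005 m and angle between the x axis of wedge and the y axis of agitator, either way round below 0.17 rad and contact force between the fingers and wedge above 0.2 N), for 0.1 s.
2. the mallet, not the fingers, drives the wedge tight under the foot (contact force between mallet and wedge above 4 N and contact force between wedge and agitator above 7 N and contact force between the fingers and wedge below 0.2 N), for 0.02 s.
At the end, for the whole second after the job is handed in: Wedge snug and at rest: over 7 N from the hanging foot, tip within 15 mm of the foot's middle line and 10 mm or more inside the pad's rim, within 10 degrees of square. Mallet at rest on the bench, head centre under 25 mm high, touching neither wedge nor machine (contact force between wedge and agitator above 7 N and x of wedge_tip in the frame of foot between -0.015 and 0.015 m and y of wedge_tip in the frame of foot above -0.012 m and angle between the x axis of wedge and the y axis of agitator, either way round below 0.17 rad and linear speed of wedge below 0.01 m/s and height (world z) of mallet below 0.025 m and linear speed of mallet below 0.02 m/s and contact force between mallet and wedge below 0.1 N and contact force between mallet and agitator below 0.1 N).
It fails at once if the agitator's corner at the hanging foot is lifted or shoved by more than 1.5 mm (distance of foot from where it was at the start of the episode above 0.0015 m).
It fails at once if the mallet strikes the wedge with more than 40 N (contact force between mallet and wedge above 40 N).
It fails at once if the tube rack, the bottle, the tray or the spirit level is moved by more than 20 mm (distance of any of tube_rack, spray_bottle, tray, spirit_level from where it was at the start of the episode above 0.02 m).
It also fails if it takes over 64 s, if anything falls off the work surface, if the arm or the gripper's body presses on something with over 40 N, if the wrist force passes 120 N, or if a joint passes its speed limit or range.

## Working session

There is one attempt and no reset: what is moved stays moved. The work goes in short steps, Python scripts to look and compute and a tool call to move; the robot and the scene stay as the last step left them, time stands still between calls to the robot, and variables do not carry over. Pictures are saved under pics/ and viewed, on a budget of 10 in all, crops included, one or two more only if the job needs it, and the job is handed in when it is done.

Besides the shell and the picture viewer there is one more tool, called after ">>>" as name(argument=value, ...), one argument or row to a line, values as JSON. step_arm: Moves the arm, as the interface text tells. Its arguments: {"type":"object","properties":{"moves":{"type":"array","items":{"type":"object","properties":{"fingers":{"type":"number"},"travel":{"type":"array","items":{"type":"number"}},"roll":{"type":"number"}}}}},"required":["moves"]}

```bash
mkdir -p pics; cat > h.py <<'E'
import numpy as np, cv2
from plant import env
def grab(n,save=None):
    f=env.grab_frame(n)
    if save: cv2.imwrite(save,f["color"])
    np.savez(f"{n}.npz",c=f["color"],K=f["K"],T=f["world_from_camera"]); return f
def load(n):
    d=np.load(f"{n}.npz"); return d["c"],d["K"],d["T"]
def cast(K,T,uv,z):
    uv=np.atleast_2d(np.float64(uv)); d=np.c_[uv,np.ones(len(uv))]@np.linalg.inv(K).T@T[:3,:3].T
    o=T[:3,3]; return o+d*((z-o[2])/d[:,2])[:,None]
def proj(K,T,P):
    P=np.atleast_2d(P); c=(P-T[:3,3])@T[:3,:3]; p=c@K.T; return p[:,:2]/p[:,2:]
def tri(a,b): # two (K,T,uv)
    A=[];y=[]
    for K,T,uv in (a,b):
        d=T[:3,:3]@np.linalg.inv(K)@np.r_[uv,1]; d/=np.linalg.norm(d); M=np.eye(3)-np.outer(d,d); A.append(M); y.append(M@T[:3,3])
    return np.linalg.lstsq(np.vstack(A),np.hstack(y),rcond=None)[0]
E
python3 - <<'E'
from h import *
ims=[]
for n in("top","side"):
    f=grab(n); print(n,f["K"].tolist(),f["world_from_camera"].round(3).tolist())
    cv2.imwrite(f"pics/{n}0.png",cv2.resize(f["color"],(800,600)))
print(env.get_obs())
E
```

```text
top [[441.45378263183386, 0.0, 274.9195950819956], [0.0, 441.45378263183386, 202.51877180011496], [0.0, 0.0, 1.0]] [[-0.011, -0.99, 0.139, 392.078], [-1.0, 0.01, -0.007, -11.169], [0.005, -0.139, -0.99, 1264.965], [0.0, 0.0, 0.0, 1.0]]
side [[540.1748871640566, 0.0, 279.1655685683512], [0.0, 540.1748871640566, 218.85526822773699], [0.0, 0.0, 1.0]] [[0.871, 0.266, -0.412, 1247.202], [0.49, -0.511, 0.706, -1197.26], [-0.022, -0.817, -0.575, 1147.601], [0.0, 0.0, 0.0, 1.0]]
{'t': 0.1, 'q': array([ 1.09460001e+00,  3.13375257e-01,  1.49830461e+00, -2.43461857e-05,
        1.33101244e+00, -2.23412701e-01]), 'joint_vel': array([-0.00127489, -0.00094498, -0.00354637,  0.00043062, -0.00141529,
       -0.00128577]), 'tau': array([ 3.57776320e-03, -4.02807069e+01, -2.52642256e+01,  6.95570977e-02,
        3.42071475e-02, -8.34437424e-05]), 'eef_pos': array([131.23002716, 508.12205591, 238.24918669]), 'orientation': array([-1.77325949e-04,  1.26052667e-01,  9.92023398e-01, -5.20580365e-04]), 'ft_force': array([-0.40558243,  0.14370269,  0.84592543]), 'ft_torque': array([-0.00620839, -0.00567938,  0.04508218]), 'finger_gap': 88.26593547848455}
```

View pics/top0.png

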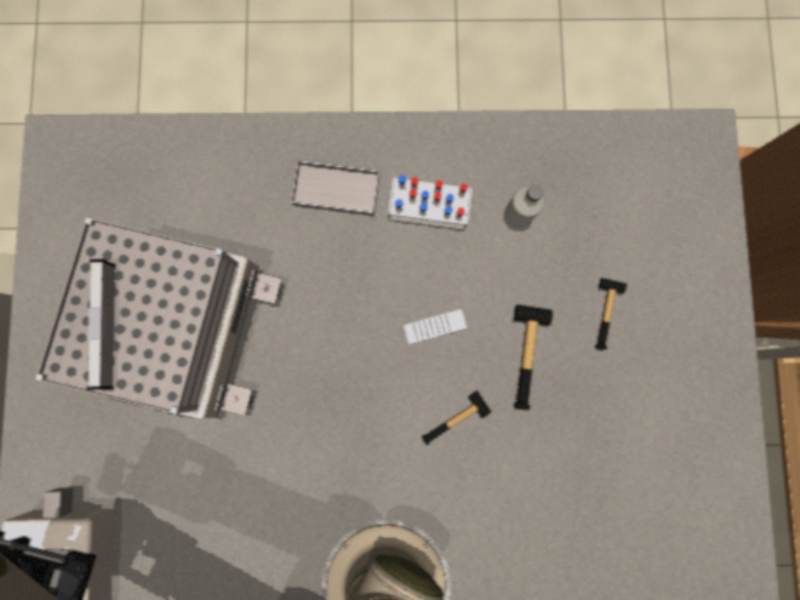

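View pics/side0.png

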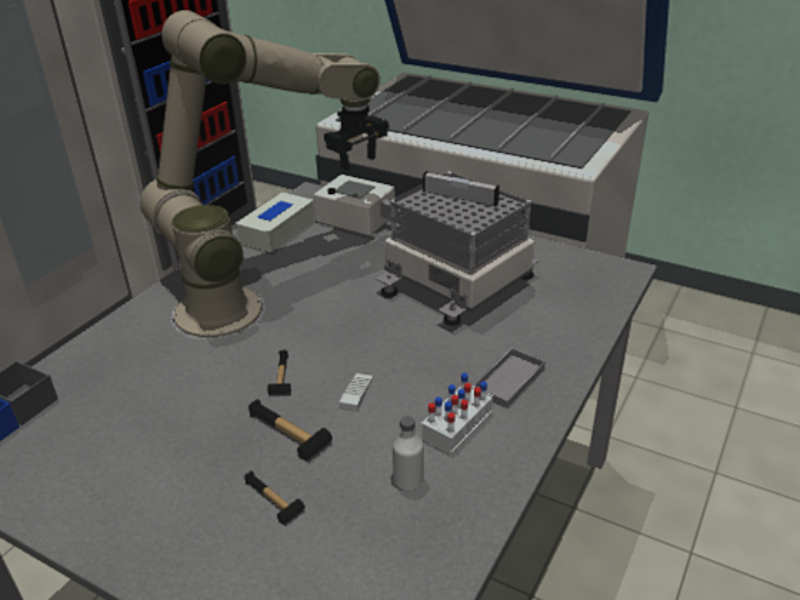

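Top view (800 px scale): there are three mallets, A (533,355), B (458,418) and C (610,313). By rough scale A is about 205 mm long with a 74 mm head, which fits the listed mallet. B and C are about 150 mm and 140 mm. The wedge is at (435,327), and the inner lugs are at (268,290) and (237,400). The one at (268,290) is farther from the robot. I'll confirm with enlarged crops.

```bash
python3 - <<'E'
from h import *
t,Kt,Tt=load("top"); s,Ks,Ts=load("side")
def crop(im,x0,y0,w,h,W,H):
    o=cv2.resize(im[y0:y0+h,x0:x0+w],(W,H),interpolation=cv2.INTER_CUBIC); return o
a=crop(t,145,180,64,48*2+12,0,0) if 0 else crop(t,150,180,60,120,0,0) if 0 else None
A=crop(t,140,180,66,100,0,0) if 0 else cv2.resize(t[180:300,140:220],(400,600),interpolation=cv2.INTER_CUBIC)
B=cv2.resize(t[210:294,278:390],(400,300),interpolation=cv2.INTER_CUBIC)
C=cv2.resize(s[180:234,258:330],(400,300),interpolation=cv2.INTER_CUBIC)
cv2.imwrite("pics/c1.png",np.hstack([A,np.vstack([B,C])]))
D=cv2.resize(s[250:334,170:282],(800,600),interpolation=cv2.INTER_CUBIC)
# blobs: black mallet heads / handles in top, white wedge
hsv=cv2.cvtColor(t,cv2.COLOR_BGR2HSV)
for nm,m in(("dark",(hsv[...,2]<55)),("wood",(hsv[...,1]>90)&(hsv[...,0]<25)),("white",(hsv[...,2]>185)&(hsv[...,1]<40))):
    n,l,st,ce=cv2.connectedComponentsWithStats(m.astype(np.uint8))
    for i in range(1,n):
        if 25<st[i,4]<3000 and 150<ce[i,1]<320 and 130<ce[i,0]<460:
            p=np.argwhere(l==i)[:,::-1]; r=cv2.minAreaRect(p.astype(np.float32)); print(nm,st[i,4],ce[i].round(1),np.round(r[0],1),np.round(r[1],1),round(r[2],1),cast(Kt,Tt,r[0],17)[0].round(0))
print(t[228,300:330].mean(1).astype(int))
E
```

```text
dark 106 [428.1 199.5] [428.3 199.8] [17.5  6.6] 12.5 [ 570. -459.   17.]
dark 113 [167.2 215.5] [167.8 214.2] [ 3.3 36.8] 15.3 [537. 285.  17.]
dark 250 [372.6 220.1] [372.6 220.3] [25.3 10.7] 8.5 [ 513. -297.   17.]
dark 92 [421.3 235. ] [421.9 234.7] [ 6.1 18.9] 14.0 [ 471. -435.   17.]
dark 205 [365.9 272.4] [365.5 271.7] [ 9.1 27.2] 4.8 [ 369. -271.   17.]
dark 107 [335.6 282.8] [335.2 282.8] [17.2  6.7] 56.3 [ 339. -185.   17.]
dark 82 [304.1 303. ] [304.3 303. ] [ 5.  17.6] 59.7 [285. -98.  17.]
wood 133 [426.  212.8] [426.3 213.3] [ 6.2 24.5] 9.5 [ 531. -451.   17.]
wood 270 [370.2 240.7] [369.8 241.6] [ 8.9 37.8] 9.2 [ 453. -286.   17.]
wood 132 [323.5 290.5] [323.  290.6] [ 5.5 26.4] 58.0 [ 318. -150.   17.]
white 417 [153.9 237.9] [151.6 235.1] [ 11.6 116.9] 16.1 [478. 329.  17.]
white 187 [187.  201.6] [186.9 201.6] [13.6 16.2] 14.0 [572. 232.  17.]
white 550 [304.3 228. ] [304.2 228.1] [13.5 42. ] 74.1 [ 493. -102.   17.]
white 235 [165.8 279.6] [165.5 279.5] [14.3 17.7] 14.0 [354. 287.  17.]
[206 187 189 206 204 188 189 206 207 190 189 204 207 195 191 203 211 213
 213 214 215 215 213 214 213 205 183 155 144 142]
```

View pics/c1.png

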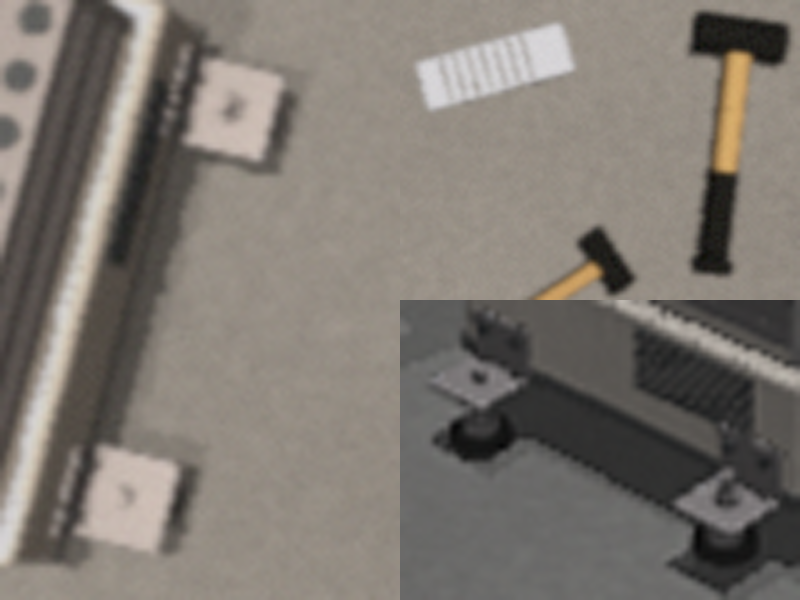

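The crop confirms it: mallet A's head is 25.3 px, about 72 mm, where B and C are about 50 mm. The wedge's plain level (thick) end is on the right and its thin end points towards the machine. The far inner lug with its stem is at about (186.7,201.6) in the top view and (317,216) in the side view, at original scale.

```bash
python3 - <<'E'
from h import *
t,Kt,Tt=load("top"); s,Ks,Ts=load("side")
P=lambda a,b: tri((Kt,Tt,a),(Ks,Ts,b)).round(1)
far=cast(Kt,Tt,(186.95,201.6),49)[0]; near=cast(Kt,Tt,(165.6,279.55),49)[0]
print("lugs",far,near,np.linalg.norm(far-near)); print("tri lugs",P((186.95,201.6),(316.9,216)),P((165.6,279.55),(272.4,194.8)))
ax=(far-near)[:2]; print("edge dir deg",np.degrees(np.arctan2(ax[1],ax[0])))
hs=cv2.cvtColor(s,cv2.COLOR_BGR2HSV)
def comp(m,lo,hi):
    n,l,st,ce=cv2.connectedComponentsWithStats(m.astype(np.uint8))
    for i in range(1,n):
        if st[i,4]>25 and lo[0]<ce[i,0]<hi[0] and lo[1]<ce[i,1]<hi[1]:
            p=np.argwhere(l==i)[:,::-1].astype(np.float32); b=cv2.boxPoints(cv2.minAreaRect(p)); print(st[i,4],ce[i].round(1),b.round(1).tolist()); yield ce[i],b
print("side wedge"); W=list(comp((hs[...,2]>130),(230,250),(270,295)))
print("side head"); H=list(comp((hs[...,2]<45),(200,290),(235,325)))
ht=cv2.cvtColor(t,cv2.COLOR_BGR2HSV)
print("top wedge"); w=list(comp((ht[...,2]>175)&(ht[...,1]<40),(280,210),(330,250)))
print("top head"); h=list(comp(ht[...,2]<55,(355,210),(385,230)))
print("top wood"); o=list(comp((ht[...,1]>90)&(ht[...,0]<25),(360,230),(380,250)))
print("top grip"); g=list(comp(ht[...,2]<55,(355,260),(385,280)))
if W: print("tri wedge",P(w[0][0],W[0][0]))
if H: print("tri head",P(h[0][0],H[0][0]))
b=w[0][1]; print("wedge box z18",cast(Kt,Tt,b,18).round(1).tolist(),"z3",cast(Kt,Tt,b,3).round(1).tolist())
print("head box z17",cast(Kt,Tt,h[0][1],17).round(1).tolist(),cast(Kt,Tt,[h[0][0],o[0][0],g[0][0]],20).round(1).tolist())
E
```

```text
lugs [567.55945184 225.03306558  49.        ] [354.61266558 279.31707734  49.        ] 219.75688320241306
tri lugs [569.5 226.4  49.2] [355.9 281.4  44.7]
edge dir deg -14.301151196483461
side wedge
256 [248.7 272.2] [[237.0, 280.3999938964844], [249.8000030517578, 257.29998779296875], [260.3999938964844, 263.20001220703125], [247.60000610351562, 286.29998779296875]]
side head
286 [219.6 311. ] [[205.5, 315.1000061035156], [225.0, 297.5], [233.1999969482422, 306.5], [213.60000610351562, 324.1000061035156]]
top wedge
596 [304.2 228.1] [[281.79998779296875, 227.1999969482422], [322.79998779296875, 215.5], [326.70001220703125, 228.89999389648438], [285.6000061035156, 240.6999969482422]]
top head
250 [372.6 220.1] [[359.29998779296875, 223.6999969482422], [360.8999938964844, 213.1999969482422], [385.8999938964844, 216.89999389648438], [384.29998779296875, 227.5]]
top wood
270 [370.2 240.7] [[362.3999938964844, 259.6000061035156], [368.3999938964844, 222.3000030517578], [377.20001220703125, 223.6999969482422], [371.20001220703125, 261.0]]
top grip
205 [365.9 272.4] [[359.79998779296875, 284.8999938964844], [362.1000061035156, 257.79998779296875], [371.20001220703125, 258.5], [368.8999938964844, 285.70001220703125]]
tri wedge [ 492.3 -103.4    8.7]
tri head [ 512.8 -297.9   14.8]
wedge box z18 [[496.0, -38.3, 18.0], [528.2, -155.4, 18.0], [489.8, -165.3, 18.0], [457.9, -48.6, 18.0]] z3 [[497.3, -38.6, 3.0], [529.9, -157.2, 3.0], [491.0, -167.2, 3.0], [458.7, -49.1, 3.0]]
head box z17 [[503.7, -258.4, 17.0], [533.8, -264.1, 17.0], [522.3, -335.0, 17.0], [492.2, -329.1, 17.0]] [[513.5, -295.9, 20.0], [455.2, -286.8, 20.0], [367.1, -271.2, 20.0]]
```

>>> step_arm(
  moves=[
    {"fingers": -1, "travel": [-184, -273, -40], "roll": 0},
    {"fingers": -1, "travel": [-184, -273, -40], "roll": 0},
    {"fingers": -1, "travel": [-184, -273, -40], "roll": 0},
    {"fingers": -1, "travel": [-184, -273, -40], "roll": 0},
    {"fingers": -1, "travel": [-184, -273, -40], "roll": 0},
    {"fingers": -1, "travel": [-184, -273, -40], "roll": 0},
    {"fingers": -1, "travel": [-184, -273, -40], "roll": 0},
    {"fingers": -1, "travel": [-184, -273, -40], "roll": 0},
  ],
)

```text
t: 0.77
eef_pos: [240.9, 196.1, 278.6]
orientation: [-0.0, 0.126, 0.992, -0.0]
ft_force: [0.4, -0.1, 0.3]
finger_gap: 87.8
```

>>> step_arm(
  moves=[
    {"fingers": -1, "travel": [-340, -263, 140], "roll": 60.6},
    {"fingers": -1, "travel": [-340, -263, 140], "roll": 60.6},
    {"fingers": -1, "travel": [-340, -263, 140], "roll": 60.6},
    {"fingers": -1, "travel": [-340, -263, 140], "roll": 60.6},
    {"fingers": -1, "travel": [-340, -263, 140], "roll": 60.6},
    {"fingers": -1, "travel": [-340, -263, 140], "roll": 60.6},
    {"fingers": -1, "travel": [-340, -263, 140], "roll": 60.6},
    {"fingers": -1, "travel": [-340, -263, 140], "roll": 60.6},
  ],
)

```text
t: 1.43
eef_pos: [435.5, -55.2, 174.9]
orientation: [0.0, 0.589, 0.808, -0.0]
ft_force: [0.0, 0.4, 0.9]
finger_gap: 88.2
```

```bash
cat > go.py <<'E'
import sys; from h import *
from scipy.spatial.transform import Rotation as R
def go(x,y,z,a=None):  # target TCP, tool-y world angle deg
    o=env.get_obs(); w,*v=o["orientation"]; M=R.from_quat([*v,w]).as_matrix()
    cur=np.degrees(np.arctan2(M[1,1],M[0,1])); r=0 if a is None else -((a-cur+180)%360-180)
    print("t",round(o["t"],2),"tcp",o["eef_pos"].round(1),"yang",round(cur,2),"gap",round(o["finger_gap"],1),"F",o["ft_force"].round(1),"q6",o["q"][5].round(2))
    print("travel",(M.T@(np.array([x,y,z])-o["eef_pos"])).round(1),"roll",round(r,1))
if __name__=="__main__": go(*map(float,sys.argv[1:]))
E
python3 go.py 504.6 -144 100 14.9
```

```text
t 1.43 tcp [435.5 -55.2 174.9] yang 17.82 gap 88.2 F [0.  0.4 0.9] q6 -0.7
travel [-105.6   38.6   74.9] roll 2.9
```

>>> step_arm(
  moves=[
    {"fingers": -1, "travel": [-105.6, 38.6, 75], "roll": 2.9},
    {"fingers": -1, "travel": [-105.6, 38.6, 75], "roll": 2.9},
    {"fingers": -1, "travel": [-105.6, 38.6, 75], "roll": 2.9},
    {"fingers": -1, "travel": [-105.6, 38.6, 75], "roll": 2.9},
    {"fingers": -1, "travel": [-105.6, 38.6, 105], "roll": 2.9},
    {"fingers": -1, "travel": [-105.6, 38.6, 140], "roll": 2.9},
    {"fingers": -1, "travel": [-105.6, 38.6, 160], "roll": 2.9},
    {"fingers": -1, "travel": [-105.6, 38.6, 170], "roll": 2.9},
  ],
)

```text
t: 2.1
eef_pos: [503.0, -143.4, 2.0]
orientation: [-0.002, 0.609, 0.793, -0.001]
ft_force: [-0.1, -0.0, 0.1]
finger_gap: 88.3
```

>>> step_arm(
  moves=[
    {"fingers": 1, "travel": [0, 0, 1], "roll": 0},
    {"fingers": 1, "travel": [0, 0, 1], "roll": 0},
    {"fingers": 1, "travel": [0, 0, 1], "roll": 0},
    {"fingers": 1, "travel": [0, 0, 1], "roll": 0},
    {"fingers": 1, "travel": [0, 0, 1], "roll": 0},
    {"fingers": 1, "travel": [0, 0, 1], "roll": 0},
  ],
)

```text
t: 2.6
eef_pos: [503.1, -143.5, 1.5]
orientation: [-0.002, 0.609, 0.793, -0.001]
ft_force: [0.6, -1.1, 0.1]
finger_gap: 50.3
```

```bash
python3 -c "
from h import *
t=grab('top')['color']; s=grab('side')['color']
cv2.imwrite('pics/c2.png',np.hstack([cv2.resize(t[170:290,270:370],(400,480)),cv2.resize(s[200:320,200:300],(400,480))]))"
python3 go.py 537 105 4 -14.3
```

```text
t 2.7 tcp [ 503.  -143.4    1.3] yang 14.91 gap 42.1 F [ 0.1  0.7 -0.7] q6 -0.76
travel [231.3  96.7  -2.5] roll 29.2
```

View pics/c2.png

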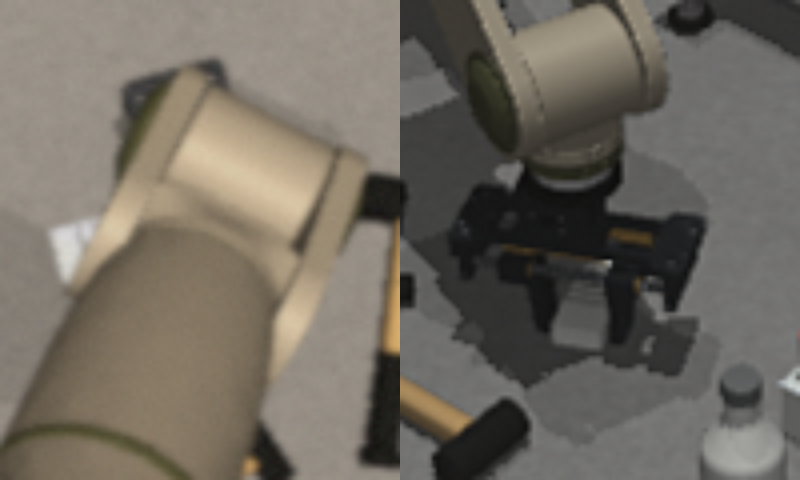

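Side view: the fingers straddle the wedge's thick end at about (590,320) in the crop, and the gap is still closing on its 40 mm width. I'll let it close, then carry it to a staging point in front of the foot.

>>> step_arm(
  moves=[
    {"fingers": 1, "travel": [0, 0, 0], "roll": 0},
    {"fingers": 1, "travel": [0, 0, 0], "roll": 0},
    {"fingers": 1, "travel": [0, 0, 0], "roll": 0},
    {"fingers": 1, "travel": [0, 0, -3], "roll": 0},
    {"fingers": 1, "travel": [25, 10, -3], "roll": 4},
    {"fingers": 1, "travel": [50, 20, -3], "roll": 8},
    {"fingers": 1, "travel": [75, 30, -3], "roll": 12},
    {"fingers": 1, "travel": [100, 40, -3], "roll": 16},
  ],
)

```text
t: 3.37
eef_pos: [516.0, -35.4, 4.6]
orientation: [-0.002, 0.715, 0.699, -0.001]
ft_force: [0.7, 0.1, -0.9]
finger_gap: 39.7
```

```bash
python3 go.py 530.2 77.2 4 -14.3
```

```text
t 3.37 tcp [516.  -35.4   4.6] yang -1.31 gap 39.7 F [ 0.7  0.1 -0.9] q6 -0.27
travel [112.9  11.6   0.7] roll 13.0
```

>>> step_arm(
  moves=[
    {"fingers": 1, "travel": [28, 3, 0.5], "roll": 4},
    {"fingers": 1, "travel": [56, 6, 0.5], "roll": 8},
    {"fingers": 1, "travel": [84, 9, 0.5], "roll": 12},
    {"fingers": 1, "travel": [112.9, 11.6, 0.5], "roll": 13},
    {"fingers": 1, "travel": [112.9, 11.6, 0.5], "roll": 13},
    {"fingers": 1, "travel": [112.9, 11.6, 1.5], "roll": 13},
    {"fingers": 1, "travel": [112.9, 11.6, 2.5], "roll": 13},
  ],
)

```text
t: 3.95
eef_pos: [530.2, 76.7, 2.2]
orientation: [-0.002, 0.79, 0.614, -0.001]
ft_force: [0.6, -1.0, -0.5]
finger_gap: 39.5
```

```bash
python3 -c "
from h import *
t=grab('top')['color']; s=grab('side')['color']
cv2.imwrite('pics/c3.png',np.hstack([cv2.resize(t[170:270,160:260],(400,400),interpolation=2),cv2.resize(s[180:280,240:340],(400,400),interpolation=2)]))"
python3 go.py 530.2 77.2 4 -14.3
```

```text
t 4.05 tcp [530.1  76.2   2. ] yang -14.37 gap 39.4 F [ 1.  -0.3 -0.3] q6 0.17
travel [ 1.  -0.1 -2. ] roll -0.1
```

View pics/c3.png

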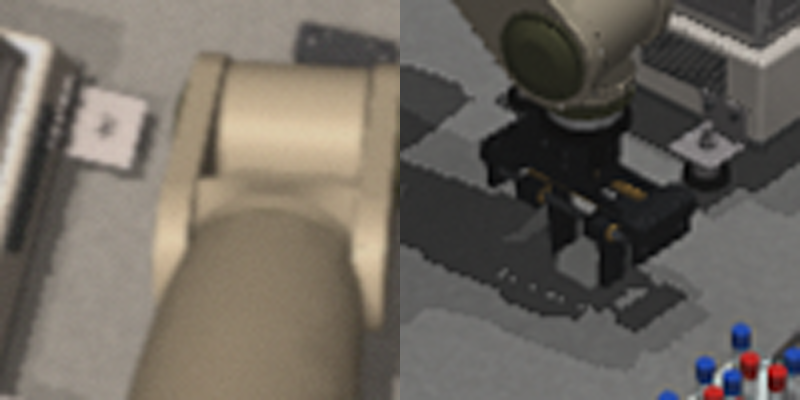

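The tip is hidden under the arm. By kinematics it is about 51 mm short of the foot axis and on the middle line (0 mm lateral). I'll advance squarely.

>>> step_arm(
  moves=[
    {"fingers": 1, "travel": [10, 0, 0.6], "roll": 0},
    {"fingers": 1, "travel": [20, 0, 0.6], "roll": 0},
    {"fingers": 1, "travel": [30, 0, 0.6], "roll": 0},
    {"fingers": 1, "travel": [36, 0, 0.6], "roll": 0},
    {"fingers": 1, "travel": [39, 0, 0.6], "roll": 0},
    {"fingers": 1, "travel": [41, 0, 0.6], "roll": 0},
    {"fingers": 1, "travel": [43, 0, 0.6], "roll": 0},
    {"fingers": 1, "travel": [43, 0, 0.6], "roll": 0},
  ],
)

```text
t: 4.72
eef_pos: [540.8, 118.1, 1.4]
orientation: [-0.002, 0.79, 0.613, -0.001]
ft_force: [-0.0, 0.1, 0.3]
finger_gap: 39.8
```

>>> step_arm(
  moves=[
    {"fingers": 1, "travel": [1, 0, 0], "roll": 0},
    {"fingers": 1, "travel": [2, 0, 0], "roll": 0},
    {"fingers": 1, "travel": [3, 0, 0], "roll": 0},
    {"fingers": 1, "travel": [3, 0, 0], "roll": 0},
  ],
)

```text
t: 5.05
eef_pos: [541.6, 121.1, 1.4]
orientation: [-0.002, 0.79, 0.613, -0.001]
ft_force: [0.2, 0.4, -0.0]
finger_gap: 39.8
```

```bash
python3 -c "
from h import *
s=grab('side')['color']
cv2.imwrite('pics/c4.png',cv2.resize(s[170:260,250:350],(800,600),interpolation=2))"
python3 go.py 568 225.5 2 -14.3
```

```text
t 5.1 tcp [541.6 121.    1.4] yang -14.37 gap 40.1 F [-0.3 -0.1  0.1] q6 0.26
travel [107.8  -0.3  -0.6] roll -0.1
```

View pics/c4.png

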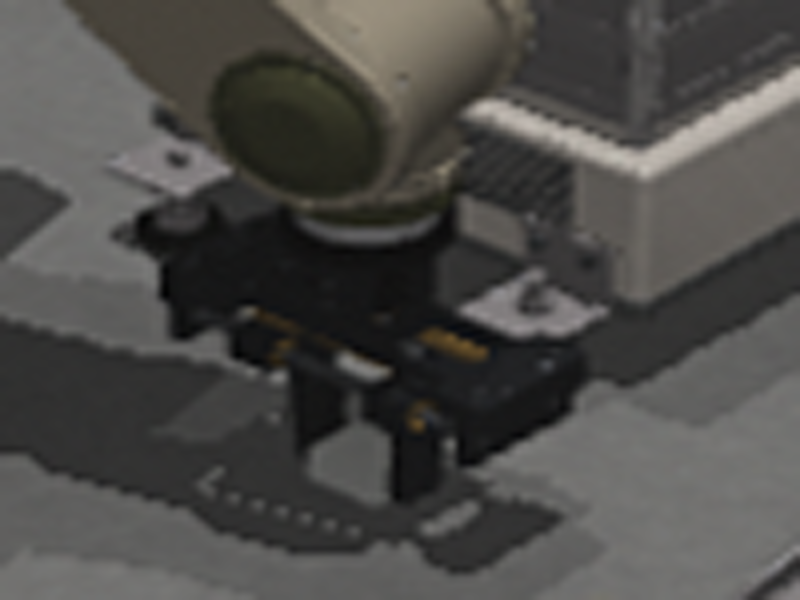

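The grip is unchanged with no contact yet: in the crop the wedge is between the fingers at (350,460), and the gripper body is clear of the lug at (535,300). I'll feel forward gently.

>>> step_arm(
  moves=[
    {"fingers": 1, "travel": [1, 0, 0], "roll": 0},
    {"fingers": 1, "travel": [2, 0, 0], "roll": 0},
    {"fingers": 1, "travel": [3, 0, 0], "roll": 0},
    {"fingers": 1, "travel": [4, 0, 0], "roll": 0},
    {"fingers": 1, "travel": [5, 0, 0], "roll": 0},
    {"fingers": 1, "travel": [5, 0, 0], "roll": 0},
  ],
)

```text
t: 5.6
eef_pos: [542.8, 126.0, 1.4]
orientation: [-0.002, 0.79, 0.613, -0.001]
ft_force: [-0.1, 0.9, -0.4]
finger_gap: 40.2
```

>>> step_arm(
  moves=[
    {"fingers": 1, "travel": [1, 0, 0], "roll": 0},
    {"fingers": 1, "travel": [2, 0, 0], "roll": 0},
    {"fingers": 1, "travel": [3, 0, 0], "roll": 0},
    {"fingers": 1, "travel": [3, 0, 0], "roll": 0},
  ],
)

```text
t: 5.93
eef_pos: [543.6, 129.2, 1.4]
orientation: [-0.002, 0.79, 0.613, -0.001]
ft_force: [0.1, 0.3, 0.4]
finger_gap: 39.7
```

>>> step_arm(
  moves=[
    {"fingers": 1, "travel": [1, 0, 0], "roll": 0},
    {"fingers": 1, "travel": [2, 0, 0], "roll": 0},
    {"fingers": 1, "travel": [3, 0, 0], "roll": 0},
    {"fingers": 1, "travel": [4, 0, 0], "roll": 0},
    {"fingers": 1, "travel": [4, 0, 0], "roll": 0},
  ],
)

```text
t: 6.35
eef_pos: [544.7, 133.2, 1.4]
orientation: [-0.002, 0.79, 0.613, -0.001]
ft_force: [-0.2, -0.3, 0.1]
finger_gap: 39.6
```

>>> step_arm(
  moves=[
    {"fingers": 1, "travel": [1, 0, 0], "roll": 0},
    {"fingers": 1, "travel": [2, 0, 0], "roll": 0},
    {"fingers": 1, "travel": [2, 0, 0], "roll": 0},
  ],
)

```text
t: 6.6
eef_pos: [545.2, 135.3, 1.4]
orientation: [-0.002, 0.79, 0.613, -0.001]
ft_force: [-0.8, 0.2, -0.9]
finger_gap: 39.6
```

>>> step_arm(
  moves=[
    {"fingers": 1, "travel": [1, 0, 0], "roll": 0},
    {"fingers": 1, "travel": [2, 0, 0], "roll": 0},
    {"fingers": 1, "travel": [2, 0, 0], "roll": 0},
  ],
)

```text
t: 6.85
eef_pos: [545.7, 137.5, 1.4]
orientation: [-0.002, 0.79, 0.613, -0.001]
ft_force: [-0.6, 0.9, 0.3]
finger_gap: 39.9
```

>>> step_arm(
  moves=[
    {"fingers": 1, "travel": [1, 0, 0], "roll": 0},
    {"fingers": 1, "travel": [2, 0, 0], "roll": 0},
    {"fingers": 1, "travel": [3, 0, 0], "roll": 0},
    {"fingers": 1, "travel": [3, 0, 0], "roll": 0},
  ],
)

```text
t: 7.18
eef_pos: [546.5, 140.5, 1.4]
orientation: [-0.002, 0.79, 0.613, -0.001]
ft_force: [0.1, -0.4, 0.2]
finger_gap: 39.7
```

>>> step_arm(
  moves=[
    {"fingers": 1, "travel": [1, 0, 0], "roll": 0},
    {"fingers": 1, "travel": [2, 0, 0], "roll": 0},
    {"fingers": 1, "travel": [3, 0, 0], "roll": 0},
    {"fingers": 1, "travel": [3, 0, 0], "roll": 0},
  ],
)

```text
t: 7.52
eef_pos: [547.3, 143.7, 1.5]
orientation: [-0.002, 0.79, 0.614, -0.001]
ft_force: [0.6, 0.8, -0.5]
finger_gap: 39.7
```

>>> step_arm(
  moves=[
    {"fingers": 1, "travel": [1, 0, 0], "roll": 0},
    {"fingers": 1, "travel": [2, 0, 0], "roll": 0},
    {"fingers": 1, "travel": [3, 0, 0], "roll": 0},
    {"fingers": 1, "travel": [3, 0, 0], "roll": 0},
  ],
)

```text
t: 7.85
eef_pos: [548.1, 146.7, 1.5]
orientation: [-0.002, 0.79, 0.614, -0.001]
ft_force: [-0.6, 0.2, -1.3]
finger_gap: 39.7
```

>>> step_arm(
  moves=[
    {"fingers": 1, "travel": [1, 0, 0], "roll": 0},
    {"fingers": 1, "travel": [2, 0, 0], "roll": 0},
    {"fingers": 1, "travel": [3, 0, 0], "roll": 0},
    {"fingers": 1, "travel": [3, 0, 0], "roll": 0},
  ],
)

```text
t: 8.18
eef_pos: [548.8, 149.8, 1.4]
orientation: [-0.002, 0.79, 0.614, -0.001]
ft_force: [-0.2, -1.1, -0.1]
finger_gap: 39.7
```

>>> step_arm(
  moves=[
    {"fingers": 1, "travel": [1, 0, 0], "roll": 0},
    {"fingers": 1, "travel": [2, 0, 0], "roll": 0},
    {"fingers": 1, "travel": [2, 0, 0], "roll": 0},
  ],
)

```text
t: 8.43
eef_pos: [549.4, 151.9, 1.5]
orientation: [-0.002, 0.79, 0.614, -0.001]
ft_force: [0.3, -0.7, -0.2]
finger_gap: 39.8
```

>>> step_arm(
  moves=[
    {"fingers": 1, "travel": [1, 0, 0], "roll": 0},
    {"fingers": 1, "travel": [2, 0, 0], "roll": 0},
    {"fingers": 1, "travel": [2, 0, 0], "roll": 0},
  ],
)

```text
t: 8.68
eef_pos: [549.9, 154.0, 1.4]
orientation: [-0.002, 0.79, 0.614, -0.001]
ft_force: [0.7, 0.4, -0.8]
finger_gap: 39.7
```

>>> step_arm(
  moves=[
    {"fingers": 1, "travel": [1, 0, 0], "roll": 0},
    {"fingers": 1, "travel": [2, 0, 0], "roll": 0},
    {"fingers": 1, "travel": [2, 0, 0], "roll": 0},
  ],
)

```text
t: 8.93
eef_pos: [550.4, 156.2, 1.5]
orientation: [-0.002, 0.789, 0.614, -0.001]
ft_force: [0.1, -0.2, -0.8]
finger_gap: 40.1
```

>>> step_arm(
  moves=[
    {"fingers": 1, "travel": [1, 0, 0], "roll": 0},
    {"fingers": 1, "travel": [2, 0, 0], "roll": 0},
    {"fingers": 1, "travel": [2, 0, 0], "roll": 0},
  ],
)

```text
t: 9.18
eef_pos: [551.0, 158.3, 1.5]
orientation: [-0.002, 0.789, 0.614, -0.001]
ft_force: [-0.4, -1.0, 0.3]
finger_gap: 40.1
```

>>> step_arm(
  moves=[
    {"fingers": 1, "travel": [1, 0, 0], "roll": 0},
    {"fingers": 1, "travel": [2, 0, 0], "roll": 0},
    {"fingers": 1, "travel": [2, 0, 0], "roll": 0},
  ],
)

```text
t: 9.43
eef_pos: [551.5, 160.4, 1.5]
orientation: [-0.002, 0.789, 0.614, -0.001]
ft_force: [0.3, -0.8, -1.5]
finger_gap: 39.9
```

>>> step_arm(
  moves=[
    {"fingers": 1, "travel": [1, 0, 0], "roll": 0},
    {"fingers": 1, "travel": [2, 0, 0], "roll": 0},
    {"fingers": 1, "travel": [2, 0, 0], "roll": 0},
  ],
)

```text
t: 9.68
eef_pos: [552.0, 162.5, 1.5]
orientation: [-0.002, 0.789, 0.614, -0.001]
ft_force: [-0.3, 0.7, -0.7]
finger_gap: 39.8
```

>>> step_arm(
  moves=[
    {"fingers": 1, "travel": [1, 0, 0], "roll": 0},
    {"fingers": 1, "travel": [2, 0, 0], "roll": 0},
    {"fingers": 1, "travel": [2, 0, 0], "roll": 0},
  ],
)

```text
t: 9.93
eef_pos: [552.6, 164.6, 1.5]
orientation: [-0.002, 0.789, 0.614, -0.001]
ft_force: [-0.5, 0.5, 0.0]
finger_gap: 39.4
```

```bash
python3 -c "
from h import *
s=grab('side')['color']
cv2.imwrite('pics/c5.png',cv2.resize(s[170:260,250:350],(800,600),interpolation=2))"
python3 go.py 568 225.5 2 -14.3
```

```text
t 9.98 tcp [552.5 164.6   1.5] yang -14.25 gap 39.8 F [-0.6  0.3 -1.4] q6 0.33
travel [62.9 -0.  -0.5] roll 0.1
```

View pics/c5.png

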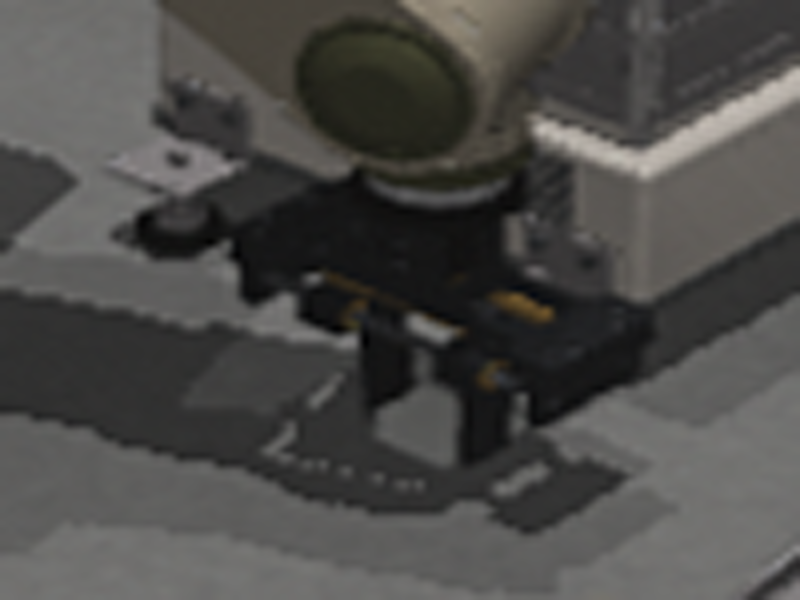

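>>> step_arm(
  moves=[
    {"fingers": 1, "travel": [1, 0, 0], "roll": 0},
    {"fingers": 1, "travel": [2, 0, 0], "roll": 0},
    {"fingers": 1, "travel": [2, 0, 0], "roll": 0},
  ],
)

```text
t: 10.23
eef_pos: [552.9, 166.5, 1.3]
orientation: [-0.002, 0.789, 0.614, -0.001]
ft_force: [-1.0, -0.4, -1.7]
finger_gap: 39.8
```

>>> step_arm(
  moves=[
    {"fingers": 1, "travel": [1, 0, 0], "roll": 0},
    {"fingers": 1, "travel": [2, 0, 0], "roll": 0},
    {"fingers": 1, "travel": [2, 0, 0], "roll": 0},
  ],
)

```text
t: 10.48
eef_pos: [553.4, 168.1, 1.3]
orientation: [-0.002, 0.789, 0.614, -0.001]
ft_force: [-1.2, -3.7, 0.5]
finger_gap: 39.9
```

Contact: about 4 N against the push, so the wedge has met the foot. I'll release and lift off.

>>> step_arm(
  moves=[
    {"fingers": -1, "travel": [0, 0, 0], "roll": 0},
    {"fingers": -1, "travel": [0, 0, 0], "roll": 0},
    {"fingers": -1, "travel": [0, 0, 0], "roll": 0},
    {"fingers": -1, "travel": [0, 0, 0], "roll": 0},
    {"fingers": -1, "travel": [0, 0, -20], "roll": 0},
    {"fingers": -1, "travel": [0, 0, -55], "roll": 0},
    {"fingers": -1, "travel": [0, 0, -90], "roll": 0},
    {"fingers": -1, "travel": [-20, 0, -120], "roll": 0},
  ],
)

```text
t: 11.15
eef_pos: [549.4, 150.5, 123.6]
orientation: [-0.002, 0.789, 0.615, -0.0]
ft_force: [0.5, 0.5, 1.4]
finger_gap: 87.9
```

```bash
python3 go.py 469 -289 120 -99.6
```

```text
t 11.15 tcp [549.4 150.5 123.6] yang -14.1 gap 87.9 F [0.5 0.5 1.4] q6 0.31
travel [-445.8   29.1    2.8] roll 85.5
```

>>> step_arm(
  moves=[
    {"fingers": -1, "travel": [-40, 2, 0], "roll": 7},
    {"fingers": -1, "travel": [-445.8, 29.1, 0], "roll": 85.5},
    {"fingers": -1, "travel": [-445.8, 29.1, 0], "roll": 85.5},
    {"fingers": -1, "travel": [-445.8, 29.1, 0], "roll": 85.5},
    {"fingers": -1, "travel": [-445.8, 29.1, 0], "roll": 85.5},
    {"fingers": -1, "travel": [-445.8, 29.1, 0], "roll": 85.5},
    {"fingers": -1, "travel": [-445.8, 29.1, 0], "roll": 85.5},
    {"fingers": -1, "travel": [-445.8, 29.1, 0], "roll": 85.5},
  ],
)

```text
t: 11.82
eef_pos: [488.9, -177.7, 123.3]
orientation: [-0.001, 0.987, 0.16, -0.001]
ft_force: [1.1, -0.2, -1.0]
finger_gap: 87.9
```

```bash
python3 go.py 468.6 -289 90 -99.6; python3 -c "
from h import *
for n in('top','side'): grab(n)
t,K,T=load('top'); h=cv2.cvtColor(t,cv2.COLOR_BGR2HSV)
m=((h[...,2]>170)&(h[...,1]<40)).astype(np.uint8); n,l,st,ce=cv2.connectedComponentsWithStats(m)
for i in range(1,n):
    if st[i,4]>60 and 150<ce[i,0]<280 and 170<ce[i,1]<260:
        b=cv2.boxPoints(cv2.minAreaRect(np.argwhere(l==i)[:,::-1].astype(np.float32))); print(st[i],cast(K,T,b,18).round(1).tolist())
cv2.imwrite('pics/c6.png',np.hstack([cv2.resize(load('top')[0][170:270,160:260],(400,400),interpolation=2),cv2.resize(load('side')[0][170:270,250:350],(400,400),interpolation=2)]))"
```

```text
t 11.82 tcp [ 488.9 -177.7  123.3] yang -71.59 gap 87.9 F [ 1.1 -0.2 -1. ] q6 0.67
travel [-54.4  99.3  33.1] roll 28.0
[128 178  44 115 520] [[327.2, 390.7, 18.0], [644.9, 305.6, 18.0], [633.1, 267.4, 18.0], [316.1, 353.7, 18.0]]
[178 192  18  20 234] [[554.3, 258.7, 18.0], [603.0, 246.4, 18.0], [591.4, 205.9, 18.0], [542.9, 218.3, 18.0]]
[195 199  22  17 259] [[545.3, 208.4, 18.0], [584.1, 198.4, 18.0], [569.4, 146.9, 18.0], [530.7, 157.1, 18.0]]
```

View pics/c6.png

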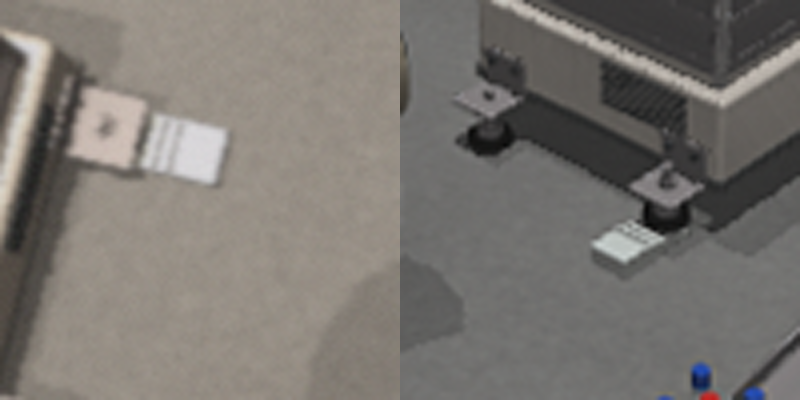

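The picture shows the wedge squarely under the foot, thick-end face at (550,152) mm, centred within 1 mm, with the tip about 44 mm past the foot axis. Next is mallet A.

>>> step_arm(
  moves=[
    {"fingers": -1, "travel": [-54.4, 99.3, 33], "roll": 28},
    {"fingers": -1, "travel": [-54.4, 99.3, 33], "roll": 28},
    {"fingers": -1, "travel": [-54.4, 99.3, 33], "roll": 28},
    {"fingers": -1, "travel": [-54.4, 99.3, 33], "roll": 28},
    {"fingers": -1, "travel": [-54.4, 99.3, 60], "roll": 28},
    {"fingers": -1, "travel": [-54.4, 99.3, 90], "roll": 28},
    {"fingers": -1, "travel": [-54.4, 99.3, 108], "roll": 28},
    {"fingers": -1, "travel": [-54.4, 99.3, 115], "roll": 28},
  ],
)

```text
t: 12.58
eef_pos: [467.1, -290.4, 5.6]
orientation: [-0.002, 0.996, -0.085, -0.002]
ft_force: [0.4, 0.1, -0.5]
finger_gap: 88.2
```

```bash
python3 go.py 468.6 -289 8 -99.6
```

```text
t 12.58 tcp [ 467.1 -290.4    5.6] yang -99.74 gap 88.2 F [ 0.4  0.1 -0.5] q6 0.97
travel [ 1.2 -1.7 -2.4] roll -0.1
```

>>> step_arm(
  moves=[
    {"fingers": 1, "travel": [1.2, -1.7, -3], "roll": 0},
    {"fingers": 1, "travel": [1.2, -1.7, -3], "roll": 0},
    {"fingers": 1, "travel": [1.2, -1.7, -3], "roll": 0},
    {"fingers": 1, "travel": [1.2, -1.7, -3], "roll": 0},
    {"fingers": 1, "travel": [1.2, -1.7, -3], "roll": 0},
    {"fingers": 1, "travel": [1.2, -1.7, -3], "roll": 0},
    {"fingers": 1, "travel": [1.2, -1.7, -3], "roll": 0},
    {"fingers": 1, "travel": [1.2, -1.7, -3], "roll": 0},
  ],
)

```text
t: 13.25
eef_pos: [468.6, -289.1, 8.7]
orientation: [-0.002, 0.996, -0.085, -0.002]
ft_force: [-0.3, -0.6, 0.0]
finger_gap: 36.7
```

>>> step_arm(
  moves=[
    {"fingers": 1, "travel": [0, 0, 0], "roll": 0},
    {"fingers": 1, "travel": [0, 0, 0], "roll": 0},
    {"fingers": 1, "travel": [0, 0, 0], "roll": 0},
    {"fingers": 1, "travel": [0, 0, -20], "roll": 0},
    {"fingers": 1, "travel": [0, 0, -50], "roll": 0},
    {"fingers": 1, "travel": [0, 0, -60], "roll": 0},
    {"fingers": 1, "travel": [0, 0, -60], "roll": 0},
  ],
)

```text
t: 13.83
eef_pos: [469.8, -290.0, 70.6]
orientation: [-0.0, 0.996, -0.085, -0.001]
ft_force: [0.4, 0.5, -2.7]
finger_gap: 19.9
```

```bash
python3 go.py 468.6 -289 8 -104.3
python3 -c "
from h import *
s=grab('side')['color']; t=grab('top')['color']
cv2.imwrite('pics/c7.png',np.hstack([cv2.resize(t[180:300,330:430],(400,480),interpolation=2),cv2.resize(s[210:330,170:270],(400,480),interpolation=2)]))"
```

```text
t 13.83 tcp [ 469.8 -290.    70.6] yang -99.74 gap 19.9 F [ 0.4  0.5 -2.7] q6 0.98
travel [-1.3 -0.8 62.6] roll 4.6
```

View pics/c7.png

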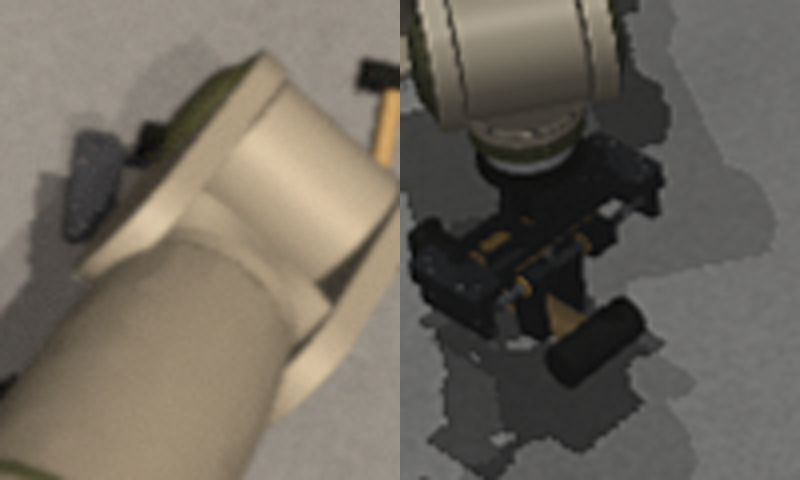

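Mallet A is gripped and lifted level: the head is at (595,340) in the side crop, and the load reads about 2.7 N. I'll carry it to the wedge.

```bash
python3 go.py 490 99 70 -104.3
```

```text
t 13.93 tcp [ 468.5 -288.9   67.7] yang -99.75 gap 19.9 F [-0.5 -0.2 -3.2] q6 0.98
travel [ -44.5 -386.    -0.6] roll 4.6
```

>>> step_arm(
  moves=[
    {"fingers": 1, "travel": [-2, -20, -1], "roll": 0},
    {"fingers": 1, "travel": [-6, -50, -1], "roll": 1},
    {"fingers": 1, "travel": [-10, -85, -1], "roll": 2},
    {"fingers": 1, "travel": [-15, -125, -1], "roll": 3},
    {"fingers": 1, "travel": [-20, -165, -1], "roll": 4},
    {"fingers": 1, "travel": [-24, -205, -1], "roll": 4.6},
    {"fingers": 1, "travel": [-28, -245, -1], "roll": 4.6},
    {"fingers": 1, "travel": [-32, -280, -1], "roll": 4.6},
  ],
)

```text
t: 14.6
eef_pos: [483.1, -5.0, 68.3]
orientation: [-0.002, 0.992, -0.125, -0.004]
ft_force: [1.1, -1.0, -2.9]
finger_gap: 19.9
```

```bash
python3 go.py 490 99 70 -104.3
```

```text
t 14.6 tcp [483.1  -5.   68.3] yang -104.33 gap 19.9 F [ 1.1 -1.  -2.9] q6 1.56
travel [ -19.1 -102.5   -1.2] roll -0.0
```

>>> step_arm(
  moves=[
    {"fingers": 1, "travel": [-8, -35, 0], "roll": 0},
    {"fingers": 1, "travel": [-15, -70, 0], "roll": 0},
    {"fingers": 1, "travel": [-19, -95, 0], "roll": 0},
    {"fingers": 1, "travel": [-19, -102, 0], "roll": 0},
    {"fingers": 1, "travel": [-19, -102, 0], "roll": 0},
    {"fingers": 1, "travel": [-19, -102, 25], "roll": 0},
    {"fingers": 1, "travel": [-19, -102, 45], "roll": 0},
    {"fingers": 1, "travel": [-19, -102, 55], "roll": 0},
  ],
)

```text
t: 15.27
eef_pos: [488.1, 97.6, 11.1]
orientation: [-0.002, 0.992, -0.125, -0.007]
ft_force: [-0.8, -0.6, -3.8]
finger_gap: 19.8
```

```bash
python3 go.py 490 99 11 -104.3
python3 -c "
from h import *
s=grab('side')['color']; t=grab('top')['color']
cv2.imwrite('pics/c8.png',np.hstack([cv2.resize(t[170:270,160:260],(400,400),interpolation=2),cv2.resize(s[170:270,240:340],(400,400),interpolation=2)]))"
```

```text
t 15.27 tcp [488.1  97.6  11.1] yang -104.41 gap 19.8 F [-0.8 -0.6 -3.8] q6 1.78
travel [ 1.5 -1.9  0.1] roll -0.1
```

View pics/c8.png

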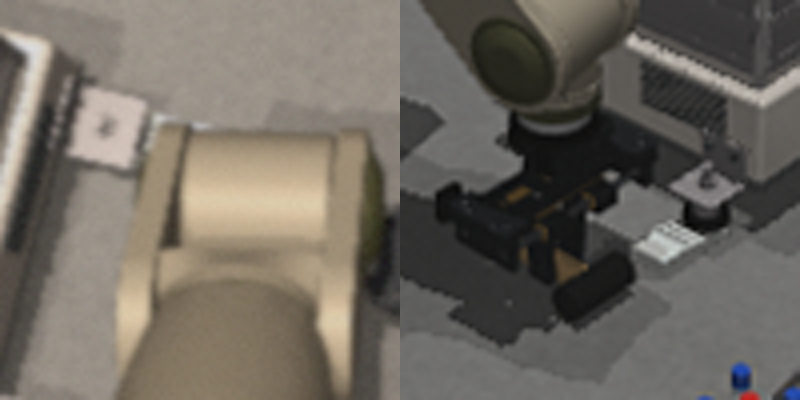

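In the side crop the mallet head (595,285) is lined up with the wedge end (650,248), about 30 mm short. I'll close in slowly.

>>> step_arm(
  moves=[
    {"fingers": 1, "travel": [1.5, -8, 0], "roll": 0},
    {"fingers": 1, "travel": [1.5, -16, 0], "roll": 0},
    {"fingers": 1, "travel": [1.5, -22, 0], "roll": 0},
    {"fingers": 1, "travel": [1.5, -26, 0], "roll": 0},
    {"fingers": 1, "travel": [1.5, -28, 0], "roll": 0},
    {"fingers": 1, "travel": [1.5, -28, 0], "roll": 0},
  ],
)

```text
t: 15.87
eef_pos: [497.0, 125.1, 12.4]
orientation: [-0.002, 0.992, -0.125, -0.006]
ft_force: [-0.2, 0.1, -3.3]
finger_gap: 20.0
```

>>> step_arm(
  moves=[
    {"fingers": 1, "travel": [0, -1, 0], "roll": 0},
    {"fingers": 1, "travel": [0, -2, 0], "roll": 0},
    {"fingers": 1, "travel": [0, -2, 0], "roll": 0},
  ],
)

```text
t: 16.12
eef_pos: [497.5, 127.1, 12.4]
orientation: [-0.002, 0.992, -0.125, -0.006]
ft_force: [0.2, -0.7, -3.4]
finger_gap: 19.9
```

>>> step_arm(
  moves=[
    {"fingers": 1, "travel": [0, -1, 0], "roll": 0},
    {"fingers": 1, "travel": [0, -2, 0], "roll": 0},
    {"fingers": 1, "travel": [0, -2, 0], "roll": 0},
  ],
)

```text
t: 16.37
eef_pos: [497.6, 128.2, 12.4]
orientation: [-0.001, 0.992, -0.125, -0.007]
ft_force: [-3.9, -6.6, -1.9]
finger_gap: 20.1
```

>>> step_arm(
  moves=[
    {"fingers": 1, "travel": [0, 3, 0], "roll": 0},
    {"fingers": 1, "travel": [0, 3, 0], "roll": 0},
    {"fingers": 1, "travel": [0, 1, 0], "roll": 0},
    {"fingers": 1, "travel": [0, -0.5, 0], "roll": 0},
    {"fingers": 1, "travel": [0, -1.5, 0], "roll": 0},
    {"fingers": 1, "travel": [0, -1.5, 0], "roll": 0},
  ],
)

```text
t: 16.87
eef_pos: [497.6, 129.0, 12.4]
orientation: [-0.0, 0.992, -0.125, -0.007]
ft_force: [-3.7, -8.2, -1.0]
finger_gap: 19.7
```

>>> step_arm(
  moves=[
    {"fingers": 1, "travel": [0, 3, 0], "roll": 0},
    {"fingers": 1, "travel": [0, 3, 0], "roll": 0},
    {"fingers": 1, "travel": [0, 1, 0], "roll": 0},
    {"fingers": 1, "travel": [0, -0.5, 0], "roll": 0},
    {"fingers": 1, "travel": [0, -1.5, 0], "roll": 0},
    {"fingers": 1, "travel": [0, -1.5, 0], "roll": 0},
  ],
)

```text
t: 17.37
eef_pos: [497.5, 129.7, 12.3]
orientation: [0.001, 0.992, -0.125, -0.008]
ft_force: [-3.4, -9.9, -0.1]
finger_gap: 19.7
```

>>> step_arm(
  moves=[
    {"fingers": 1, "travel": [0, 3, 0], "roll": 0},
    {"fingers": 1, "travel": [0, 3, 0], "roll": 0},
    {"fingers": 1, "travel": [0, 1, 0], "roll": 0},
    {"fingers": 1, "travel": [0, -0.5, 0], "roll": 0},
    {"fingers": 1, "travel": [0, -2, 0], "roll": 0},
    {"fingers": 1, "travel": [0, -2, 0], "roll": 0},
  ],
)

```text
t: 17.87
eef_pos: [497.4, 130.8, 12.2]
orientation: [0.002, 0.992, -0.125, -0.009]
ft_force: [-4.8, -12.2, 1.1]
finger_gap: 19.9
```

>>> step_arm(
  moves=[
    {"fingers": 1, "travel": [0, 3, 0], "roll": 0},
    {"fingers": 1, "travel": [0, 3, 0], "roll": 0},
    {"fingers": 1, "travel": [0, 1, 0], "roll": 0},
    {"fingers": 1, "travel": [0, -0.5, 0], "roll": 0},
    {"fingers": 1, "travel": [0, -2, 0], "roll": 0},
    {"fingers": 1, "travel": [0, -2, 0], "roll": 0},
  ],
)

```text
t: 18.37
eef_pos: [497.2, 131.7, 12.1]
orientation: [0.003, 0.992, -0.125, -0.01]
ft_force: [-5.6, -13.8, 0.9]
finger_gap: 20.0
```

>>> step_arm(
  moves=[
    {"fingers": 1, "travel": [0, 3, 0], "roll": 0},
    {"fingers": 1, "travel": [0, 3, 0], "roll": 0},
    {"fingers": 1, "travel": [0, 1, 0], "roll": 0},
    {"fingers": 1, "travel": [0, -0.5, 0], "roll": 0},
    {"fingers": 1, "travel": [0, -1.8, 0], "roll": 0},
    {"fingers": 1, "travel": [0, -1.8, 0], "roll": 0},
  ],
)

```text
t: 18.87
eef_pos: [496.8, 132.3, 12.0]
orientation: [0.005, 0.992, -0.125, -0.012]
ft_force: [-4.8, -15.1, 0.5]
finger_gap: 19.7
```

>>> step_arm(
  moves=[
    {"fingers": 1, "travel": [0, 8, 0], "roll": 0},
    {"fingers": 1, "travel": [0, 8, 0], "roll": 0},
    {"fingers": 1, "travel": [0, 8, 0], "roll": 0},
  ],
)

```text
t: 19.12
eef_pos: [495.0, 124.8, 12.1]
orientation: [0.004, 0.992, -0.125, -0.011]
ft_force: [0.2, 0.1, -4.1]
finger_gap: 19.6
```

```bash
python3 go.py 497.5 131 12.4 -104.3
python3 -c "
from h import *
s=grab('side')['color']
cv2.imwrite('pics/c9.png',cv2.resize(s[190:265,255:355],(800,600),interpolation=2))"
```

```text
t 19.12 tcp [495.  124.8  12.1] yang -104.37 gap 19.6 F [ 0.2  0.1 -4.1] q6 1.85
travel [ 0.9 -6.7 -0.4] roll -0.1
```

View pics/c9.png

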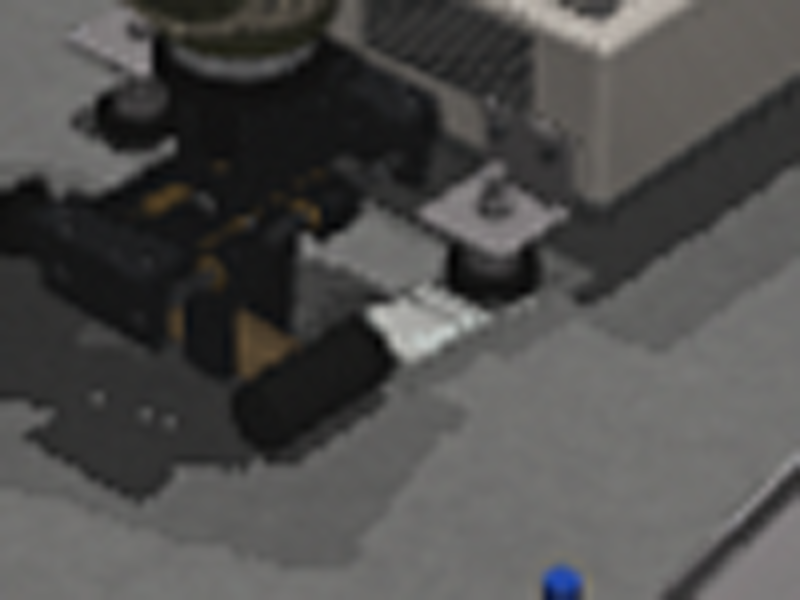

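In the crop the wedge's ribs have reached the pad and the mallet has backed off. I'll give one more tap to the same stop, to check that the wedge no longer advances.

>>> step_arm(
  moves=[
    {"fingers": 1, "travel": [0.5, -4, 0], "roll": 0},
    {"fingers": 1, "travel": [0.5, -6, 0], "roll": 0},
    {"fingers": 1, "travel": [0.5, -7.5, 0], "roll": 0},
    {"fingers": 1, "travel": [0.5, -9, 0], "roll": 0},
    {"fingers": 1, "travel": [0.5, -9.5, 0], "roll": 0},
    {"fingers": 1, "travel": [0.5, -9.5, 0], "roll": 0},
  ],
)

```text
t: 19.67
eef_pos: [497.0, 132.5, 11.9]
orientation: [0.006, 0.992, -0.125, -0.013]
ft_force: [-6.3, -16.7, 1.8]
finger_gap: 19.6
```

>>> step_arm(
  moves=[
    {"fingers": 1, "travel": [0, 3, 0], "roll": 0},
    {"fingers": 1, "travel": [0, 3, 0], "roll": 0},
    {"fingers": 1, "travel": [0, 1, 0], "roll": 0},
    {"fingers": 1, "travel": [0, -0.5, 0], "roll": 0},
    {"fingers": 1, "travel": [0, -1.8, 0], "roll": 0},
    {"fingers": 1, "travel": [0, -1.8, 0], "roll": 0},
  ],
)

```text
t: 20.17
eef_pos: [496.5, 133.0, 11.6]
orientation: [0.008, 0.992, -0.125, -0.014]
ft_force: [-6.6, -16.7, 1.6]
finger_gap: 19.7
```

The wedge has stopped: equal taps of about 18 N move it less than 0.4 mm. I'll withdraw the mallet and lay it down.

>>> step_arm(
  moves=[
    {"fingers": 1, "travel": [0, 10, 0], "roll": 0},
    {"fingers": 1, "travel": [0, 35, -5], "roll": 0},
    {"fingers": 1, "travel": [0, 65, -10], "roll": 0},
    {"fingers": 1, "travel": [0, 100, -10], "roll": 0},
    {"fingers": 1, "travel": [0, 130, -10], "roll": 0},
    {"fingers": 1, "travel": [0, 150, -10], "roll": 0},
    {"fingers": 1, "travel": [0, 150, -10], "roll": 0},
    {"fingers": 1, "travel": [0, 150, -10], "roll": 0},
  ],
)

```text
t: 20.83
eef_pos: [459.8, -12.6, 24.6]
orientation: [0.008, 0.992, -0.126, -0.014]
ft_force: [-0.1, 0.1, -4.4]
finger_gap: 19.6
```

```bash
python3 go.py 460 -12 9 -104.3
```

```text
t 20.83 tcp [459.8 -12.6  24.6] yang -104.44 gap 19.6 F [-0.1  0.1 -4.4] q6 1.57
travel [ 0.5 -0.9 15.6] roll -0.1
```

>>> step_arm(
  moves=[
    {"fingers": 1, "travel": [0, 0, 6], "roll": 0},
    {"fingers": 1, "travel": [0, 0, 11], "roll": 0},
    {"fingers": 1, "travel": [0, 0, 13.5], "roll": 0},
    {"fingers": 1, "travel": [0, 0, 14.5], "roll": 0},
    {"fingers": 1, "travel": [0, 0, 14.5], "roll": 0},
  ],
)

```text
t: 21.25
eef_pos: [459.3, -12.2, 10.0]
orientation: [0.007, 0.992, -0.125, -0.014]
ft_force: [-1.4, 0.9, 0.5]
finger_gap: 20.0
```

>>> step_arm(
  moves=[
    {"fingers": 1, "travel": [0, 0, 1], "roll": 0},
    {"fingers": 1, "travel": [0, 0, 1.5], "roll": 0},
    {"fingers": 1, "travel": [0, 0, 1.5], "roll": 0},
  ],
)

```text
t: 21.5
eef_pos: [459.4, -12.2, 8.9]
orientation: [0.007, 0.992, -0.125, -0.014]
ft_force: [-2.8, 0.2, 6.6]
finger_gap: 19.9
```

Mallet is on the bench. I'll release it and lift clear.

>>> step_arm(
  moves=[
    {"fingers": -1, "travel": [0, 0, 0], "roll": 0},
    {"fingers": -1, "travel": [0, 0, 0], "roll": 0},
    {"fingers": -1, "travel": [0, 0, 0], "roll": 0},
    {"fingers": -1, "travel": [0, 0, 0], "roll": 0},
    {"fingers": -1, "travel": [0, 0, 0], "roll": 0},
    {"fingers": -1, "travel": [0, 0, -20], "roll": 0},
    {"fingers": -1, "travel": [0, 0, -55], "roll": 0},
    {"fingers": -1, "travel": [0, 0, -95], "roll": 0},
  ],
)

```text
t: 22.17
eef_pos: [461.2, -10.8, 103.9]
orientation: [0.007, 0.992, -0.125, -0.016]
ft_force: [0.9, 0.6, -0.6]
finger_gap: 71.1
```

>>> step_arm(
  moves=[
    {"fingers": -1, "travel": [-60, 100, -60], "roll": 0},
    {"fingers": -1, "travel": [-60, 150, -60], "roll": 0},
    {"fingers": -1, "travel": [-60, 200, -60], "roll": 0},
    {"fingers": -1, "travel": [-60, 200, -60], "roll": 0},
    {"fingers": -1, "travel": [-60, 200, -60], "roll": 0},
    {"fingers": -1, "travel": [-60, 200, -60], "roll": 0},
    {"fingers": -1, "travel": [-60, 200, -60], "roll": 0},
  ],
)

```text
t: 22.75
eef_pos: [354.7, -191.4, 170.1]
orientation: [0.008, 0.992, -0.127, -0.015]
ft_force: [0.7, 0.2, 0.2]
finger_gap: 88.2
```

```bash
python3 go.py 460 -12 9
python3 -c "
from h import *
old=load('top')[0]
t=grab('top')['color']; s=grab('side')['color']
cv2.imwrite('pics/c10.png',np.hstack([cv2.resize(t[160:310,150:300],(400,400),interpolation=2),cv2.resize(s[170:320,190:340],(400,400),interpolation=2)]))
_,K,T=load('top'); h=cv2.cvtColor(t,cv2.COLOR_BGR2HSV)
m=((h[...,2]>170)&(h[...,1]<40)).astype(np.uint8); n,l,st,ce=cv2.connectedComponentsWithStats(m)
for i in range(1,n):
    if st[i,4]>60 and 170<ce[i,0]<280 and 170<ce[i,1]<260:
        b=cv2.boxPoints(cv2.minAreaRect(np.argwhere(l==i)[:,::-1].astype(np.float32))); print(st[i],cast(K,T,b,18).round(1).tolist())
"
```

```text
t 22.75 tcp [ 354.7 -191.4  170.1] yang -104.63 gap 88.2 F [0.7 0.2 0.2] q6 1.07
travel [  61.  -203.3  155.5] roll 0
[178 192  18  20 240] [[553.8, 258.3, 18.0], [602.5, 247.2, 18.0], [591.7, 206.1, 18.0], [543.1, 217.4, 18.0]]
[195 198  20  18 245] [[545.6, 209.2, 18.0], [585.3, 198.0, 18.0], [570.5, 150.7, 18.0], [530.9, 162.2, 18.0]]
```

View pics/c10.png

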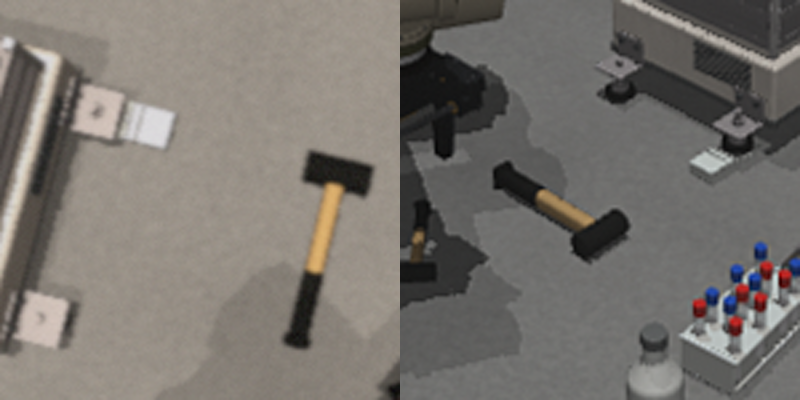

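```bash
python3 -c "
from h import *
print(env.close_job())"
```

```text
the job is handed in; nothing more can be done
None
```

The wedge is tapped tight under the hanging foot, the mallet is lying on the bench clear of everything, and the job is handed in at about 23 s of the 64 s. No verdict was reported.

**What I did:** I gripped the wedge at its thick end and slid it squarely under the far inner foot until it met the pad at about 4 N. Then I took the 72 mm-head mallet and tapped it, building up from 8 N to 18 N.

**Stopping point:** The last two taps, at 17.9 N each, gained less than 0.4 mm, so I stopped there. The highest force I read was 17.9 N, but I only had readings at the end of each move.

**Last checks, from the final pictures:**
- **Wedge depth:** it sits about 4.5 mm further in than when the fingers let go. By the pad's given stiffness that is about 0.75 mm of squeeze, or roughly 19 N from the foot. I worked that force out rather than measured it.
- **Wedge alignment:** it is within 1 mm of the foot's middle line. The coarse colour mask reads about 3° off square, against 10° allowed.
- **Mallet:** it is lying flat about 150 mm from the wedge, touching nothing.
- **Machine and bystanders:** the hanging foot's lug shows no shift beyond about 1 mm, which is image noise. I only looked at the rack and bottle, which appear unmoved. The tray and spirit level were not checked or measured afterwards.

The tip was hidden by the gripper while I slid the wedge in, so I judged its position from the arm's pose. The view after release agreed within about 2 mm.

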